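# Feel out the depth of a stopper mould with a depth gauge

### The job

Take the depth gauge out of its wooden stand and set it on the stopper mould, rod in the bore and bridge flat on the mould's top face. Then press the rod's head down until the rod bottoms out on the knock-out pin, hold it on that stop with a light push for about a second, and leave the gauge standing there, still flat and bottomed, ready to be read. Press gently: the pin is held only by friction and its setting must not be driven down; leave the beeswax, tweezers and chalk tin where they lie.

Things in the scene. Friction and masses are not known exactly. Their poses are not given: they have to be found in the camera images.
- gauge: Steel depth gauge, 0.27 kg, standing upright in the wooden stand. Bridge (foot bar) 84 mm long (own x) x 18 wide (y) x 8 thick; on its middle a flat-sided body 30 (x) x 20 (y) mm, from 8 to 28 mm above the bridge's underside: the place to grip, across y. A round 8 mm rod runs down through the middle and slides stiffly in the body (about 3 N to move it, stays where it is left). Origin: centre of the bridge's underside, on the rod's axis; z up.
- rod_top (a point): Top centre of the rod's round head (16 mm across, 6 mm thick). At the start it is 62 to 66 mm above the bridge's underside; the rod can be pushed down until its top is 34 mm above it. Moves with the rod.
- rod_tip (a point): Centre of the rod's flat lower end, 82 mm below rod_top. At the start it sticks out 16 to 20 mm below the bridge's underside, at most 48 mm when pushed right down.
- mould: Stopper mould, fixed to the bench: steel block 90 x 90 mm in two closed halves on a 125 x 125 x 18 mm dark base plate, flat top face 88 mm above the bench, two wood-gripped tong handles (centred 55 mm high) running out to 215 mm along its own +x, hinge on its -x side. Origin: centre underneath; z up. The bore is in the middle of the top face.
- bore_mouth (a point): Centre of the mouth of the mould's blind bore, level with the top face. The bore is upright, round, 11 mm across with a 1 mm chamfer (the rod has 1.5 mm of play all round). Its floor is the flat end of the knock-out pin, which closes it somewhere between 23 and 46 mm down: a different depth each time, not measured, to be found by feel. The pin is held by friction: it stands up to about 9 N pressed on it (12 N on the rod's head) and slides down beyond that.
- stand: Wooden stand block, 95 x 95 mm, 55 mm high, fixed, with a 17 mm hole down the middle that the gauge's rod hangs in; the bridge lies on its top. Origin: centre underneath.
- wax: Bystander: beeswax cake 75 x 50 x 28 mm beside the mould. Origin: centre underneath.
- tweezers: Bystander: steel tweezers 200 mm long, 14 mm high, lying beside the mould. Origin: centre underneath.
- tin: Bystander: open chalk tin, 52 mm across, 45 mm high, beyond the stand. Origin: centre underneath.
Not all that is in view belongs to the job. Of the things that look like the gauge, the largest one is meant.

How it is judged:
On the way, in this order (a step that is already met when the one before it is completed fails the run):
1. the gauge stands on the mould, rod in the bore, bridge flat on the top face (horizontal distance between gauge and bore_mouth below 0.005 m and z of gauge in the frame of bore_mouth between -0.003 and 0.002 m and angle between gauge's own z axis and vertical below 0.04 rad), for 0.2 s.
2. the rod is pressed onto the bore's floor by the fingers with a light steady push (over 1 N), held 0.6 s, the bridge still flat (all of step 1 and z of rod_tip in the frame of pin_top below 0.0015 m and contact force between the fingers and rod above 1 N), for 0.6 s.
At the end, for the whole second after the job is handed in: The gauge stands at rest on the mould, let go: its centre within 5 mm of the bore's axis, bridge underside on the top face (within 2 mm) and level (within 0.04 rad), the rod's tip within 1.5 mm of the bore's floor (all of step 1 and z of rod_tip in the frame of pin_top below 0.0015 m and linear speed of gauge below 0.01 m/s); the robot touches nothing.
It fails at once if the knock-out pin is driven down more than 1.5 mm from its setting (distance of pin_top from where it was at the start of the episode above 0.0015 m).
It fails at once if the beeswax, tweezers or chalk tin is pushed more than 25 mm (distance of any of wax, tweezers, tin from where it was at the start of the episode above 0.025 m).
It also fails if it takes over 51 s, if anything falls off the work surface, if the arm or the gripper's body presses on something with over 40 N, if the wrist force passes 120 N, or if a joint passes its speed limit or range.

### The arm

A 6-joint arm with a two-finger parallel gripper is mounted at the origin on the work surface. World frame = base frame: x ahead of the robot, y to its left, z up, the work surface at z = 0. Lengths are in m, angles in rad, forces in N, time in s.
With the tool pointing down it reaches from about 0.375 to 0.9 m from the base axis. Payload 3.1 kg.
Tool frame: the origin (TCP) lies midway between the tips of the shut fingers; the grasp point (between the pads) lies manip.hold_point_z behind it (manip.hold_point_z is the distance from the TCP to the grasp point, in m); z points along the fingers, y is the direction in which the jaws open and shut (so a half turn about z gives the same grasp; the last joint's range is limited). The gripper opens to 85 mm and grips with 20 to 120 N. Pads are 22 mm wide; open, the fingers measure 114 mm over their backs; the gripper's body (76 mm by 85 mm) begins 54 mm behind the grasp point. The pads swing forward as they close: fully open they stand 13 mm farther back than shut.
Start: joints at [0.965, 0.527, 1.433, -0, 1.181, -0.178], TCP at [0.259, 0.569, 0.231] pointing down, gripper open.
Joint ranges: [-3.08, 3.08], [-0.75, 2.2], [0.22, 2.44], [-1.43, 4.57], [0, 2.65], [-2.85, 2.85]. Speed limits (rad/s): [2.79, 2.79, 3.14, 3.14, 3.14, 3.14].

### API

Orientations are given as a unit quaternion [x, y, z, w].
In Python, from station import manip, snapshot, workorder, models gives the robot as it stands.
- The arm moves only by the tool jog_arm, never from a script. Its argument "commands" is a list of rows, each a list of 5 numbers: the opening in per cent of the stroke, from 0 (shut) to 100 (fully open), then the shift along the world's x, y, z in cm, then the turn about the world's z in rad. A call has 1 to 8 rows; each row shifts and turns the pose as measured when the row begins; what a row does not reach is not made up. A row lasts 1/12 s, in which the tool goes at most 41.7 mm and 7.16 degrees, less where a joint would pass 70% of its speed; a pose out of reach is approached as far as the arm can. A call with a gripper value outside its range is refused whole. The fingers move at their own pace and stop on an object; "squeeze" is the grip in N (left out, the last holds). Time passes only in rows, so rows that do not move let the fingers close. It gives the time, the measured TCP pose, the force and the opening at its end, in the units of the state.
- manip.sense(): the state, without advancing time (a new reading comes with each control period).
- snapshot(name): name is "scene" or "top" or "wrist"; returns a dict with "image" (384x512x3 uint8, red, green, blue), "intrinsics" (3x3 intrinsics, pixels), "extrinsics" (4x4, takes a point from camera to world coordinates); the wrist camera has in their place "hand_eye" (4x4, takes a point from camera to tool coordinates, whose origin is the TCP and whose axes are the flange's). Camera axes: x right, y down, z forward; pixel columns grow to the right and rows downward; lengths in m; the calibration is good to about 2 mm. A picture is of the moment at which its call begins: read the wrist's pose just before it. There is no depth.
- workorder.sign_off(): hands the job in, once; it reports no verdict.
Trained networks look in a picture, given as the dict that the camera call returned (one of the last four; its "shot" number tells which), for a name from the list of things; names that differ only in an ending like _2 or _b are one class to them, and where a whole thing is asked for, a point or a joint stands for the part that bears it (a point fixed in the world has none). Each returns a list of dicts, best first, with "score" (0 to 1); they miss things now and then, are a little off and sometimes report something else, mostly with a low value. They report only what shows in the picture. A call takes as long as a camera call. They do not tell look-alikes from the thing itself.
- models.find_in(picture, name): "centre" ([x, y, z] in m, in world coordinates, good to about 4 mm: the middle of the surface that is visible of it).
- models.pinpoint(picture, name): "centre" ([x, y, z] in m, in world coordinates, good to about 4 mm: a listed point, or the origin of a listed thing).
The state is a dict: "t": time; "q": joint angles; "qd": joint speeds; "tau": joint torques, N m; "tcp_pos": TCP position; "tool_rot": TCP orientation; "force": force on the tool from outside, world axes, zero at the start; "ft_torque": the same for the moment, N m; "finger_gap": opening from 0.0 (shut) to 1.0 (fully open).
Only numpy, scipy, OpenCV 4.12 (cv2) and the standard library are available. Lean on these libraries where they do the work, as an engineer would, in place of code of your own. Each camera call takes 0.05 s, during which the arm holds its last target. There are 200 camera calls.

## Working session

There is one attempt and no reset: what is moved stays moved. The work goes in short steps, Python scripts to look and compute and a tool call to move; the robot and the scene stay as the last step left them, time stands still between calls to the robot, and variables do not carry over. Pictures are saved under pics/ and viewed, about 8 in all and at most 12, crops included, and the job is handed in when it is done.

Besides the shell and the picture viewer there is one more tool, called after ">>>" as name(argument=value, ...), one argument or row to a line, values as JSON. jog_arm: Moves the arm, as the interface text tells. Its arguments: {"type":"object","properties":{"commands":{"type":"array","items":{"type":"array","items":{"type":"number"}}},"squeeze":{"type":"number"}},"required":["commands"]}

```bash
mkdir -p pics
python3 - <<'E'
from station import manip, snapshot, models
import cv2, numpy as np
s=manip.sense(); print(s['t'],s['tcp_pos'],s['tool_rot'],s['finger_gap'],manip.hold_point_z)
ims=[]
for n in ("scene","top"):
    p=snapshot(n); ims.append(p['image']); print(n,p['intrinsics'].tolist() if hasattr(p['intrinsics'],'tolist') else p['intrinsics'],np.round(p['extrinsics'],4).tolist())
    for k in ("gauge","mould","stand","wax","tweezers","tin"):
        print(k,[(np.round(d['centre'],4).tolist(),round(d['score'],2)) for d in models.pinpoint(p,k)][:4])
    for k in ("rod_top","bore_mouth"):
        print(k,[(np.round(d['centre'],4).tolist(),round(d['score'],2)) for d in models.pinpoint(p,k)][:4])
    cv2.imwrite(f'pics/{n}0.png',p['image'][:,:,::-1])
E
```

```text
0.0 [0.25886254 0.56808616 0.23032998] [ 2.12260451e-01  9.77212524e-01 -1.00841663e-03 -4.07940183e-04] 0.9987165720864859 0.0187
scene [[393.8770859869206, 0.0, 255.56741153674176], [0.0, 393.8770859869206, 189.67824396784303], [0.0, 0.0, 1.0]] [[0.5684, 0.6275, -0.5322, 0.9733], [0.8228, -0.4326, 0.3686, -0.3146], [0.0011, -0.6474, -0.7622, 0.703], [0.0, 0.0, 0.0, 1.0]]
gauge [([0.4931, -0.2138, 0.0602], 0.72), ([0.4801, -0.3372, 0.0131], 0.54), ([0.3456, -0.1568, 0.0096], 0.47)]
mould [([0.5801, 0.186, 0.0017], 0.97)]
stand [([0.4991, -0.2125, 0.0006], 0.66)]
wax [([0.5561, 0.0779, -0.0018], 0.57)]
tweezers [([0.5957, 0.2964, 0.0011], 0.68)]
tin [([0.6367, -0.1863, -0.0019], 0.72)]
rod_top [([0.4804, -0.331, 0.0638], 0.6), ([0.5987, 0.2957, 0.0029], 0.59), ([0.4952, -0.2124, 0.1165], 0.57), ([0.3482, -0.1618, 0.0619], 0.37)]
bore_mouth [([0.5779, 0.1868, 0.0874], 0.56)]
top [[448.47373542636416, 0.0, 255.77329260103204], [0.0, 448.47373542636416, 193.15945722835858], [0.0, 0.0, 1.0]] [[-0.0076, -0.9855, 0.1697, 0.3503], [-0.9999, 0.0049, -0.0166, -0.0076], [0.0155, -0.1698, -0.9854, 1.0859], [0.0, 0.0, 0.0, 1.0]]
gauge [([0.4766, -0.3328, 0.0105], 0.7), ([0.3497, -0.1597, 0.0102], 0.47)]
mould [([0.5779, 0.1871, -0.0004], 0.57)]
stand [([0.4967, -0.2115, -0.0016], 0.6)]
wax [([0.5635, 0.075, 0.0022], 0.83)]
tweezers [([0.5973, 0.2954, -0.007], 0.76), ([0.4931, -0.209, 0.0577], 0.34)]
tin [([0.6339, -0.1838, 0.0022], 0.57)]
rod_top [([0.4769, -0.3318, 0.0594], 0.55), ([0.3482, -0.1561, 0.0605], 0.5), ([0.4957, -0.2125, 0.1198], 0.38)]
bore_mouth [([0.5779, 0.1882, 0.0859], 0.83), ([0.4939, -0.211, 0.0562], 0.5), ([0.5585, 0.0755, -0.0004], 0.44)]
```

View pics/scene0.png

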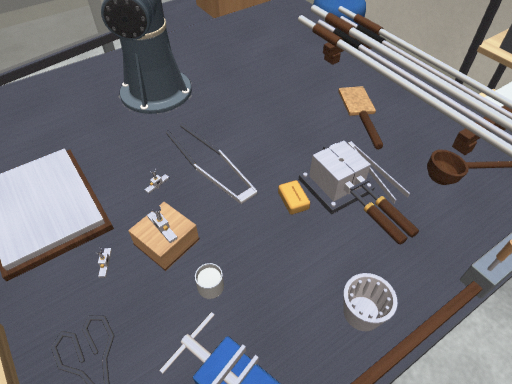

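View pics/top0.png

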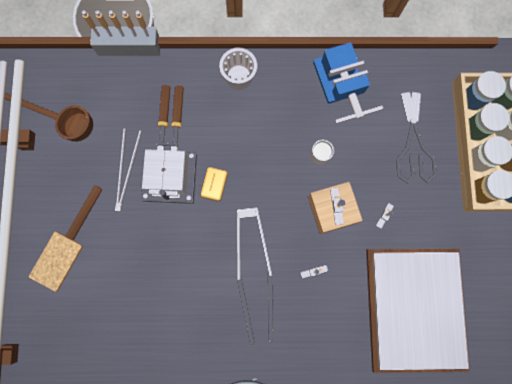

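Candidates for the gauge are: in the stand (scene 160,222 / top 339,204), loose small one (scene 155,180 / top 315,271) and loose small one (scene 103,262 / top 386,215). The largest stands in the wooden stand, so I choose that one. I'll check it in a close crop.

Run:
```python
import cv2, numpy as np
a=cv2.imread('pics/scene0.png');b=cv2.imread('pics/top0.png')
f=lambda im,x,y,w,h,:cv2.resize(im[y:y+h,x:x+w],(400,300),interpolation=cv2.INTER_CUBIC)
cv2.imwrite('pics/c.png',np.vstack([np.hstack([f(a,120,190,80,60),f(b,299,178,80,60)]),np.hstack([f(a,295,130,100,75),f(b,125,143,80,60)])]))
```

```text
(no output)
```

View pics/c.png

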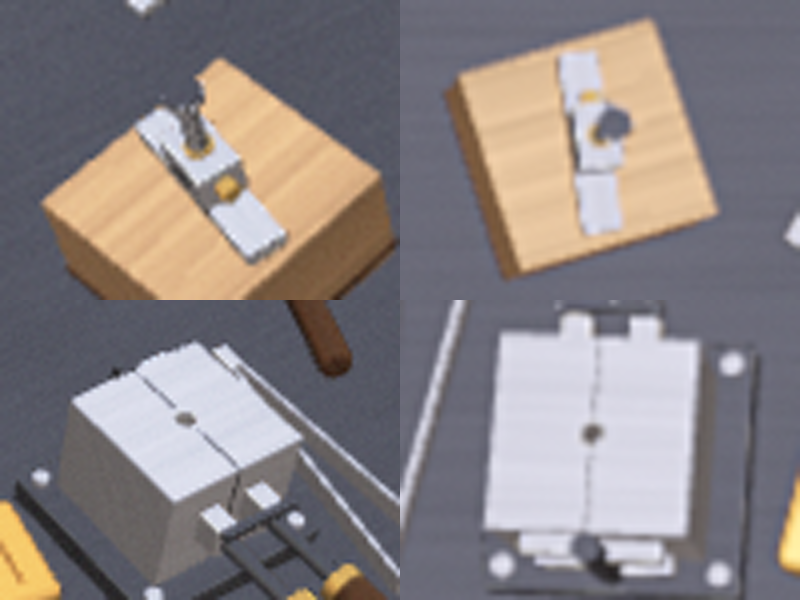

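The crop shows the full-size gauge in the stand (top crop: bridge ends at ~(578,53) and (600,232), yaw ≈ 0.13 rad). The mould's top face is clear and the bore is at crop (592,433).

```bash
cat > h.py <<'E'
import numpy as np
def ray(u,v,K,E,z):
    E=np.array(E);K=np.array(K);d=E[:3,:3]@np.linalg.solve(K,[u,v,1]);o=E[:3,3]
    return np.round(o+d*(z-o[2])/d[2],4)
def wE(s,p):
    from scipy.spatial.transform import Rotation as R
    T=np.eye(4);T[:3,:3]=R.from_quat(s['tool_rot']).as_matrix();T[:3,3]=s['tcp_pos'];return T@np.array(p['hand_eye'])
E
python3 - <<'E'
from h import *; from station import snapshot,manip
a=snapshot('scene');b=snapshot('top')
for n,p,u,v,z in (('bore',a,341,159.3,.088),('bore',b,163,169.2,.088),('bridge c',b,336.5,206.2,.063),('rodhead',b,341.3,202.0,.119),('hinge pin',b,162.5,252-60+.0,.09)):
    print(n,ray(u,v,p['intrinsics'],p['extrinsics'],z))
A=ray(334.6,188.1,b['intrinsics'],b['extrinsics'],.063);B=ray(338.8,224,b['intrinsics'],b['extrinsics'],.063);print(A,B,np.arctan2(*(A-B)[1::-1]))
p=snapshot('wrist');print(np.round(p['hand_eye'],3).tolist(),p['intrinsics'])
print(manip.sense()['t'])
E
```

```text
bore [0.5783 0.1868 0.088 ]
bore [0.5784 0.186  0.088 ]
bridge c [ 0.4949 -0.211   0.063 ]
rodhead [ 0.4962 -0.2107  0.119 ]
hinge pin [0.5254 0.1853 0.09  ]
[ 0.5374 -0.2082  0.063 ] [ 0.4537 -0.2147  0.063 ] 0.07750275172798944
[[-0.001, -0.951, -0.31, 0.081], [1.0, -0.0, -0.001, -0.002], [0.001, -0.31, 0.951, -0.143], [0.0, 0.0, 0.0, 1.0]] [[343.01156774   0.         259.52502934]
 [  0.         343.01156774 197.50175718]
 [  0.           0.           1.        ]]
1.05
```

>>> jog_arm(
  commands=[
    [100, 1.2, -3.9, 0, 0.07],
    [100, 1.2, -3.9, 0, 0.07],
    [100, 1.2, -3.9, 0, 0.07],
    [100, 1.2, -3.9, 0, 0.07],
    [100, 1.2, -3.9, 0, 0.07],
    [100, 1.2, -3.9, 0, 0.07],
    [100, 1.2, -3.9, 0, 0.07],
    [100, 1.2, -3.9, 0, 0.05],
  ],
)

```text
t: 1.72
tcp_pos: [0.3549, 0.2564, 0.2321]
tool_rot: [-0.077, 0.997, 0.005, 0.002]
force: [0.5, 0.5, 1.9]
finger_gap: 1.0
```

>>> jog_arm(
  commands=[
    [100, 1.2, -3.9, 0, 0],
    [100, 1.2, -3.9, 0, 0],
    [100, 1.2, -3.9, 0, 0],
    [100, 1.2, -3.9, 0, 0],
    [100, 1.2, -3.9, 0, 0],
    [100, 1.2, -3.9, 0, 0],
    [100, 1.2, -3.9, 0, 0],
    [100, 1.2, -3.9, 0, 0],
  ],
)

```text
t: 2.38
tcp_pos: [0.451, -0.0634, 0.2351]
tool_rot: [-0.078, 0.997, 0.005, 0.006]
force: [1.1, 1.1, -0.5]
finger_gap: 0.999
```

>>> jog_arm(
  commands=[
    [100, 1.1, -3.7, 0, 0],
    [100, 1.1, -3.7, 0, 0],
    [100, 1.1, -3.7, 0, 0],
    [100, 1.1, -3.6, 0, 0],
    [100, 0, 0, 0, 0],
  ],
)

```text
t: 2.8
tcp_pos: [0.4994, -0.2278, 0.2368]
tool_rot: [-0.074, 0.997, 0.001, 0.01]
force: [0.6, 0.2, 0.3]
finger_gap: 1.0
```

Run:
```python
from h import *; from station import snapshot,manip,models; import cv2
s=manip.sense();p=snapshot('wrist');E=wE(s,p)
np.savez('w1.npz',E=E,K=p['intrinsics'])
print(s['t'],s['tcp_pos'],s['tool_rot'])
for k in ('gauge','rod_top','stand'): print(k,[(np.round(d['centre'],4).tolist(),round(d['score'],2)) for d in models.pinpoint(p,k)][:3])
cv2.imwrite('pics/w1.png',p['image'][:,:,::-1])
```

```text
2.8 [ 0.49937241 -0.22783456  0.23680904] [-7.38531404e-02  9.97216033e-01  7.62319082e-04  1.02623579e-02]
gauge [([0.349, -0.1617, 0.01], 0.94), ([0.4962, -0.2192, 0.0575], 0.84), ([0.4757, -0.3376, 0.016], 0.7)]
rod_top [([0.3494, -0.1589, 0.0613], 0.68), ([0.494, -0.2099, 0.1191], 0.67), ([0.4845, -0.3313, 0.0633], 0.5)]
stand [([0.4947, -0.2106, -0.0004], 0.89)]
```

View pics/w1.png

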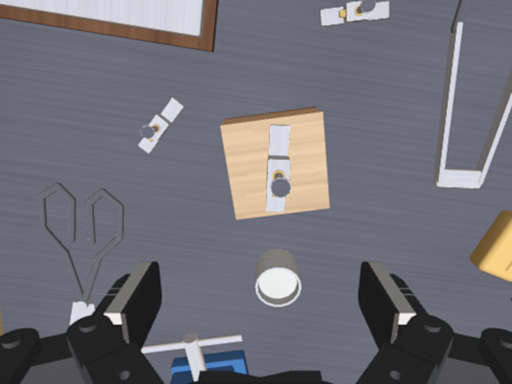

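The wrist picture shows the gauge in the stand: bridge ends at (280,125) and (276,212), head at (281,187). The tin at (278,278) lies beyond it and the two small look-alikes are away from the grasp.

>>> jog_arm(
  commands=[
    [100, 0, 0, 0, 0],
    [100, 0, 0, 0, 0],
  ],
)

```text
t: 3.17
tcp_pos: [0.4943, -0.2155, 0.2358]
tool_rot: [-0.078, 0.997, 0.006, 0.006]
force: [-0.0, -0.3, 0.7]
finger_gap: 0.999
```

Run:
```python
from h import *; from station import snapshot,manip; import cv2
w=np.load('w1.npz');K,E=w['K'],w['E']
A=ray(280,125,K,E,.063);B=ray(275.5,212.5,K,E,.063)
print(A,B,(A+B)/2,np.arctan2(*(B-A)[1::-1]),np.linalg.norm(A-B));print(ray(281,187,K,E,.119))
s=manip.sense();print(s['tcp_pos'],s['tool_rot'])
p=snapshot('wrist');E=wE(s,p);np.savez('w2.npz',E=E,K=K)
im=p['image'][:,:,::-1];cv2.imwrite('pics/w2.png',cv2.resize(im[90:230,200:350],(750,560) if 0 else (600,560),interpolation=cv2.INTER_CUBIC))
```

```text
[ 0.4528 -0.2178  0.063 ] [ 0.5374 -0.2081  0.063 ] [ 0.4951  -0.21295  0.063  ] 0.11415869824001336 0.08515427176601302
[ 0.4938 -0.2132  0.119 ]
[ 0.49429143 -0.21552863  0.23575456] [-0.0777717   0.99693361  0.00594356  0.00629396]
```

View pics/w2.png

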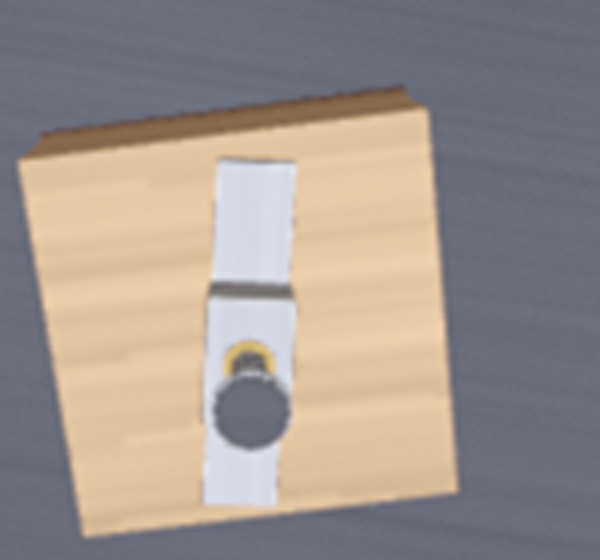

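Run:
```python
from h import *; from scipy.spatial.transform import Rotation as R
from station import manip
w=np.load('w2.npz');K,E=w['K'],w['E']
A=ray(263.6,129.9,K,E,.063);B=ray(259.6,216.2,K,E,.063)
print(A,B,(A+B)/2,np.arctan2(*(B-A)[1::-1]),np.linalg.norm(A-B));print(ray(262.3,192.5,K,E,.119))
M=R.from_quat(manip.sense()['tool_rot']).as_matrix();print(M.round(3), np.arctan2(-M[0,1],M[1,1]))
```

```text
[ 0.4527 -0.2182  0.063 ] [ 0.5364 -0.2087  0.063 ] [ 0.49455 -0.21345  0.063  ] 0.1130169441144088 0.08423740261902665
[ 0.494  -0.2138  0.119 ]
[[-0.988 -0.155  0.012]
 [-0.155  0.988  0.013]
 [-0.013  0.011 -1.   ]] 0.1560934102483071
```

>>> jog_arm(
  commands=[
    [100, 0, 0.2, -2.5, -0.043],
    [100, 0, 0, -2.5, 0],
    [100, 0, 0, -2.5, 0],
    [100, 0, 0, -2.5, 0],
    [100, 0, 0, -2.0, 0],
    [100, 0, 0, -1.5, 0],
    [100, 0, 0, 0, 0],
    [100, 0, 0, 0, 0],
  ],
)

```text
t: 3.88
tcp_pos: [0.4959, -0.2056, 0.1005]
tool_rot: [-0.062, 0.998, 0.003, 0.01]
force: [-0.0, -0.8, 0.6]
finger_gap: 1.005
```

>>> jog_arm(
  commands=[
    [100, -0.1, -0.4, -1.3, -0.01],
    [100, 0, -0.35, -1.3, 0],
    [100, 0, 0, -0.9, 0],
    [100, 0, 0, 0, 0],
    [100, 0, 0, 0, 0],
  ],
)

```text
t: 4.3
tcp_pos: [0.4984, -0.2128, 0.07]
tool_rot: [-0.058, 0.998, 0.0, 0.014]
force: [0.3, 0.2, -0.2]
finger_gap: 0.996
```

>>> jog_arm(
  commands=[
    [100, -0.35, 0, -0.7, 0],
    [100, 0, 0, 0, 0],
    [100, 0, 0, 0, 0],
  ],
)

```text
t: 4.55
tcp_pos: [0.4958, -0.213, 0.0647]
tool_rot: [-0.059, 0.998, -0.001, 0.015]
force: [0.8, -0.4, -1.5]
finger_gap: 0.998
```

Run:
```python
from h import *; from station import snapshot,manip; import cv2
s=manip.sense();print(s['tcp_pos'],s['tool_rot'],s['force'])
cv2.imwrite('pics/w3.png',snapshot('wrist')['image'][:,:,::-1])
```

```text
[ 0.49583948 -0.21304401  0.06474397] [-5.88632019e-02  9.98146631e-01 -9.63279715e-04  1.54109787e-02] [ 0.78570572 -0.41658623 -1.47684593]
```

View pics/w3.png

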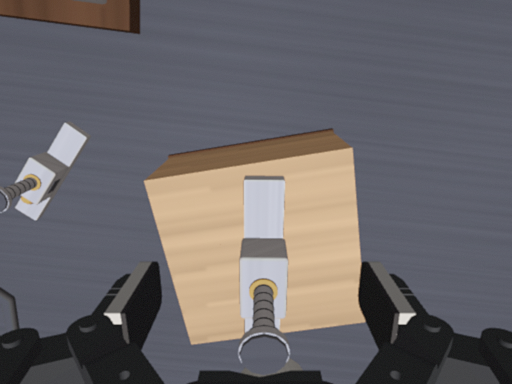

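The jaws straddle the body evenly (body at x≈264 between pads at 160 and 360), so I close.

>>> jog_arm(
  commands=[
    [0, -0.1, 0, -0.1, 0],
    [0, 0, 0, 0, 0],
    [0, 0, 0, 0, 0],
    [0, 0, 0, 0, 0],
    [0, 0, 0, 0, 0],
    [0, 0, 0, 0, 0],
    [0, 0, 0, 0, 0],
    [0, 0, 0, 0, 0],
  ],
  squeeze=45,
)

```text
t: 5.27
tcp_pos: [0.4948, -0.2131, 0.0646]
tool_rot: [-0.059, 0.998, -0.001, 0.016]
force: [-0.1, 0.2, 1.3]
finger_gap: 0.225
```

>>> jog_arm(
  commands=[
    [0, 0, 0, 1.0, 0],
    [0, 0, 0, 1.0, 0],
    [0, 0, 0, 1.0, 0],
    [0, 0, 0, 1.5, 0],
    [0, 0, 0, 1.5, 0],
    [0, 0, 0, 1.5, 0],
    [0, 0, 0, 0, 0],
    [0, 0, 0, 0, 0],
  ],
)

```text
t: 5.93
tcp_pos: [0.4925, -0.2115, 0.1458]
tool_rot: [-0.059, 0.998, -0.0, 0.014]
force: [-0.1, 0.7, -3.5]
finger_gap: 0.226
```

Run:
```python
from station import snapshot,manip; import cv2,numpy as np
s=manip.sense();print(s['t'],s['tcp_pos'],s['tool_rot'],s['force'],s['finger_gap'])
a=snapshot('wrist')['image'];b=snapshot('scene')['image']
cv2.imwrite('pics/g.png',np.hstack([cv2.resize(a[130:,100:400],(400,339)),cv2.resize(b[150:300,70:247],(400,339))])[:,:,::-1])
```

```text
5.9333 [ 0.49251873 -0.21147283  0.14581697] [-5.89645001e-02  9.98160410e-01 -5.70292024e-05  1.41060748e-02] [-0.07954139  0.72487234 -3.54079115] 0.2261006621259149
```

View pics/g.png

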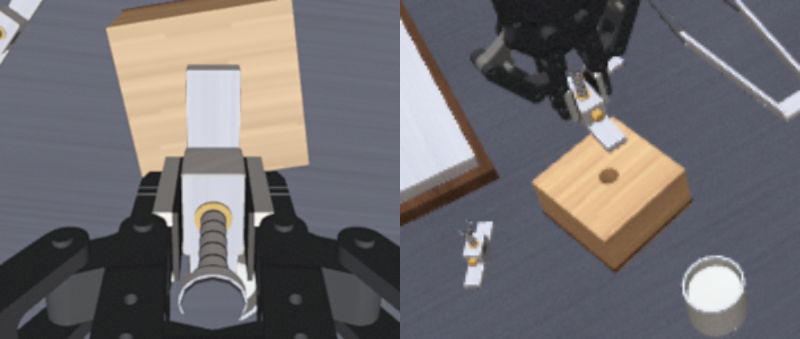

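The gauge is gripped by its body and clear of the stand (right half: stand hole at (608,176) empty). I carry it toward the mould.

>>> jog_arm(
  commands=[
    [0, 0.4, 1.5, 1.0, 0],
    [0, 0.9, 2.9, 1.0, 0],
    [0, 0.9, 2.9, 1.0, 0],
    [0, 0.9, 2.9, 1.0, 0],
    [0, 0.9, 2.9, 0.8, 0],
    [0, 0.9, 2.9, 0.5, 0],
    [0, 0.9, 2.9, 0, 0],
    [0, 0.9, 2.9, 0, 0],
  ],
)

```text
t: 6.7
tcp_pos: [0.5555, 0.0101, 0.1919]
tool_rot: [-0.052, 0.999, 0.003, 0.006]
force: [1.0, 0.4, -3.3]
finger_gap: 0.221
```

>>> jog_arm(
  commands=[
    [0, 0.9, 2.9, 0, 0],
    [0, 0.9, 2.9, 0, 0],
    [0, 0.9, 2.9, 0, 0],
    [0, 0.9, 2.7, 0, 0],
    [0, 0.5, 1.5, 0, 0],
    [0, 0, 0, 0, 0],
    [0, 0, 0, 0, 0],
    [0, 0, 0, 0, 0],
  ],
)

```text
t: 7.37
tcp_pos: [0.5922, 0.1531, 0.1809]
tool_rot: [-0.056, 0.998, 0.004, -0.003]
force: [0.4, -0.2, -1.9]
finger_gap: 0.225
```

Run:
```python
from h import *; from station import snapshot,manip; import cv2
s=manip.sense();print(s['t'],s['tcp_pos'],s['tool_rot'],s['force'])
p=snapshot('wrist');np.savez('w4.npz',E=wE(s,p),K=p['intrinsics'])
cv2.imwrite('pics/w4.png',p['image'][:,:,::-1])
```

```text
7.3667 [0.59219178 0.15309028 0.18085837] [-0.05643188  0.99839378  0.0041414  -0.00285574] [ 0.35357046 -0.17643096 -1.89810693]
```

View pics/w4.png

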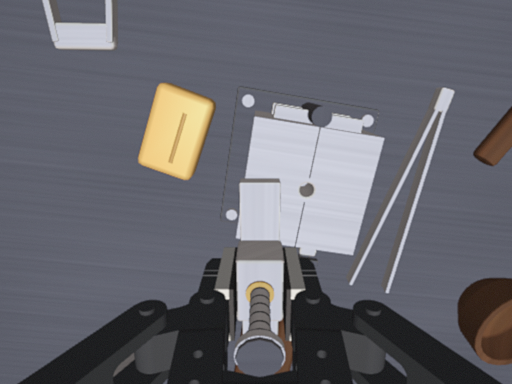

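The wrist picture shows the bore at (307,189.5), the held gauge's bridge end at (260,180) and clear space around it.

Run:
```python
from h import *; from station import snapshot,manip; import cv2
from scipy.spatial.transform import Rotation as R
w=np.load('w4.npz');print(ray(306.5,189,w['K'],w['E'],.088))
s=manip.sense();print(R.from_quat(s['tool_rot']).as_matrix().round(4).tolist())
from station import models
p=snapshot('wrist')
for k in ('gauge','rod_top','bore_mouth'): print(k,[(np.round(d['centre'],4).tolist(),round(d['score'],2)) for d in models.pinpoint(p,k)][:3])
```

```text
[0.5767 0.1843 0.088 ]
[[-0.9937, -0.112, -0.007], [-0.1121, 0.9937, 0.0078], [0.0061, 0.0086, -0.9999]]
gauge [([0.5933, 0.1503, 0.1698], 0.75)]
rod_top [([0.5962, 0.1526, 0.2357], 0.91)]
bore_mouth [([0.5769, 0.1872, 0.0884], 0.97)]
```

>>> jog_arm(
  commands=[
    [0, -0.3, 0.8, -1.0, 0],
    [0, -0.4, 0.8, -1.0, 0],
    [0, -0.4, 0.8, -1.0, 0],
    [0, -0.4, 0.8, -1.0, 0],
    [0, 0, 0, -0.5, 0],
    [0, 0, 0, 0, 0],
    [0, 0, 0, 0, 0],
    [0, 0, 0, 0, 0],
  ],
)

```text
t: 8.28
tcp_pos: [0.5774, 0.1826, 0.1344]
tool_rot: [-0.052, 0.999, 0.004, -0.001]
force: [-0.7, -0.1, -3.5]
finger_gap: 0.221
```

>>> jog_arm(
  commands=[
    [0, 0, 0, 0, 0],
    [0, 0, 0, 0, 0],
  ],
)

```text
t: 8.45
tcp_pos: [0.5785, 0.1819, 0.1353]
tool_rot: [-0.051, 0.999, 0.004, 0.0]
force: [0.3, -0.6, -3.3]
finger_gap: 0.223
```

Run:
```python
from h import *; from station import snapshot,manip; import cv2
s=manip.sense();print(s['t'],s['tcp_pos'],s['tool_rot'],s['force'])
p=snapshot('wrist');np.savez('w5.npz',E=wE(s,p),K=p['intrinsics'])
a=snapshot('scene')['image'];b=snapshot('top')['image']
f=lambda im,x,y,w,h:cv2.resize(im[y:y+h,x:x+w],(400,300),interpolation=cv2.INTER_CUBIC)
cv2.imwrite('pics/d.png',np.vstack([np.hstack([f(a,300,115,80,60),f(b,123,140,80,60)]),np.hstack([f(p['image'],160,130,200,150),f(p['image'],0,0,512,384)])])[:,:,::-1])
```

```text
8.45 [0.5785364  0.18191242 0.13527895] [-5.13061607e-02  9.98674223e-01  4.15140004e-03  4.89949120e-04] [ 0.27276049 -0.56694242 -3.32789544]
```

View pics/d.png

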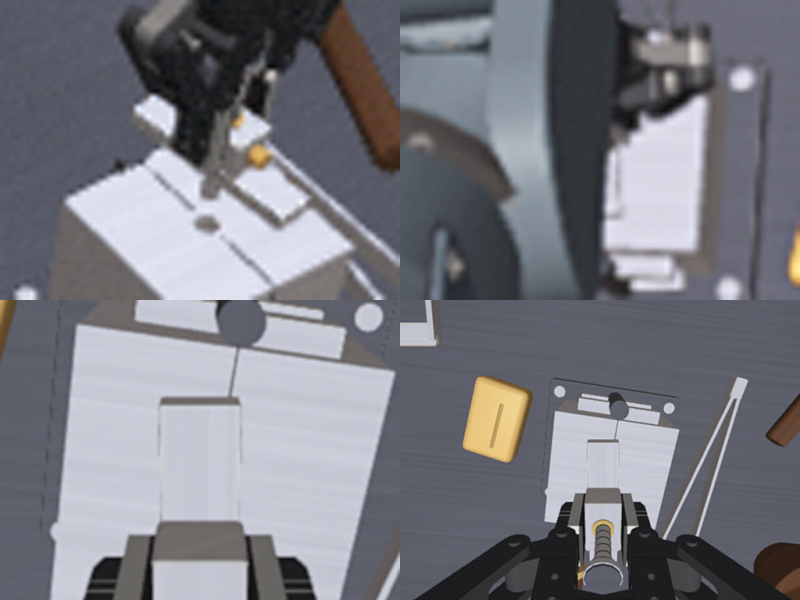

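Run:
```python
from h import *; from station import snapshot
a=snapshot('scene');K,E=a['intrinsics'],a['extrinsics']
b=ray(300+207/5-.4,115+222/5-.4,K,E,.088)
for z in (.106,.108,.110): t=ray(300+210/5-.4,115+192/5-.4,K,E,z);print(b,t,t-b)
```

```text
[0.5776 0.1874 0.088 ] [0.5764 0.1862 0.106 ] [-0.0012 -0.0012  0.018 ]
[0.5776 0.1874 0.088 ] [0.5777 0.1846 0.108 ] [ 1.0e-04 -2.8e-03  2.0e-02]
[0.5776 0.1874 0.088 ] [0.579  0.1829 0.11  ] [ 0.0014 -0.0045  0.022 ]
```

>>> jog_arm(
  commands=[
    [0, -0.05, 0.25, 0, 0],
    [0, 0, 0, 0, 0],
    [0, 0, 0, 0, 0],
    [0, 0, 0, 0, 0],
  ],
)

```text
t: 8.98
tcp_pos: [0.578, 0.1848, 0.1356]
tool_rot: [-0.051, 0.999, 0.004, 0.001]
force: [-0.5, 0.0, -2.8]
finger_gap: 0.222
```

>>> jog_arm(
  commands=[
    [0, 0, 0, -0.6, 0],
    [0, 0, 0, -0.6, 0],
    [0, 0, 0, -0.4, 0],
    [0, 0, 0, 0, 0],
    [0, 0, 0, 0, 0],
    [0, 0, 0, 0, 0],
  ],
)

```text
t: 9.48
tcp_pos: [0.5774, 0.1848, 0.117]
tool_rot: [-0.051, 0.999, 0.004, -0.0]
force: [-0.8, -0.2, -3.1]
finger_gap: 0.217
```

>>> jog_arm(
  commands=[
    [0, 0.03, 0, -0.3, 0],
    [0, 0, 0, -0.3, 0],
    [0, 0, 0, 0, 0],
    [0, 0, 0, 0, 0],
  ],
)

```text
t: 9.82
tcp_pos: [0.5781, 0.1848, 0.1106]
tool_rot: [-0.051, 0.999, 0.004, 0.0]
force: [0.5, -0.2, -2.7]
finger_gap: 0.218
```

>>> jog_arm(
  commands=[
    [0, 0, 0, -0.4, 0],
    [0, 0, 0, -0.3, 0],
    [0, 0, 0, -0.1, 0],
    [0, 0, 0, 0, 0],
    [0, 0, 0, 0, 0],
    [0, 0, 0, 0, 0],
  ],
)

```text
t: 10.32
tcp_pos: [0.5782, 0.1848, 0.1018]
tool_rot: [-0.051, 0.999, 0.004, 0.0]
force: [-0.8, -0.1, -3.0]
finger_gap: 0.226
```

>>> jog_arm(
  commands=[
    [0, 0, 0, -0.2, 0],
    [0, 0, 0, -0.1, 0],
    [0, 0, 0, 0, 0],
    [0, 0, 0, 0, 0],
    [0, 0, 0, 0, 0],
  ],
)

```text
t: 10.73
tcp_pos: [0.5785, 0.1849, 0.099]
tool_rot: [-0.051, 0.999, 0.004, 0.001]
force: [0.1, 0.5, -3.4]
finger_gap: 0.223
```

>>> jog_arm(
  commands=[
    [0, 0, 0, -0.12, 0],
    [0, 0, 0, 0, 0],
    [0, 0, 0, 0, 0],
    [0, 0, 0, 0, 0],
  ],
)

```text
t: 11.07
tcp_pos: [0.5787, 0.1849, 0.0989]
tool_rot: [-0.051, 0.999, 0.004, 0.001]
force: [-0.5, -0.3, -2.4]
finger_gap: 0.219
```

>>> jog_arm(
  commands=[
    [0, 0, 0, -0.2, 0],
    [0, 0, 0, 0, 0],
    [0, 0, 0, 0, 0],
    [0, 0, 0, 0, 0],
  ],
)

```text
t: 11.4
tcp_pos: [0.5784, 0.1851, 0.0982]
tool_rot: [-0.051, 0.999, 0.004, 0.001]
force: [-1.0, -0.5, -1.0]
finger_gap: 0.225
```

>>> jog_arm(
  commands=[
    [60, 0, 0, 0, 0],
    [60, 0, 0, 0, 0],
    [60, 0, 0, 0, 0],
    [60, 0, 0, 0, 0],
  ],
)

```text
t: 11.73
tcp_pos: [0.5802, 0.1852, 0.0986]
tool_rot: [-0.051, 0.999, 0.004, 0.003]
force: [-0.9, 1.0, 0.2]
finger_gap: 0.602
```

>>> jog_arm(
  commands=[
    [60, 0, 0, 1.5, 0],
    [60, 0, 0, 2, 0],
    [60, 0, 0, 2.5, 0],
    [60, 0, 0, 2.5, 0],
    [0, 0, 0, 1.5, 0],
    [0, 0, 0, 0, 0],
    [0, 0, 0, 0, 0],
    [0, 0, 0, 0, 0],
  ],
)

```text
t: 12.4
tcp_pos: [0.5798, 0.1849, 0.2015]
tool_rot: [-0.051, 0.999, 0.004, 0.003]
force: [-0.0, -0.1, -0.3]
finger_gap: 0.033
```

Run:
```python
from h import *; from station import snapshot,manip,models; import cv2
s=manip.sense();print(s['t'],s['tcp_pos'],s['tool_rot'],s['force'],s['finger_gap'])
p=snapshot('wrist');np.savez('w6.npz',E=wE(s,p),K=p['intrinsics'])
a=snapshot('scene')
for q in (p,a):
  for k in ('gauge','rod_top'): print(k,[(np.round(d['centre'],4).tolist(),round(d['score'],2)) for d in models.pinpoint(q,k)][:3])
f=lambda im,x,y,w,h:cv2.resize(im[y:y+h,x:x+w],(400,300),interpolation=cv2.INTER_CUBIC)
cv2.imwrite('pics/e.png',np.hstack([f(a['image'],300,115,80,60),f(p['image'],0,0,512,384)])[:,:,::-1])
```

```text
12.4 [0.57981001 0.18489852 0.20146015] [-0.05118068  0.99867556  0.00444302  0.00281537] [-0.02361912 -0.0597891  -0.2812289 ] 0.03337335398619326
gauge [([0.5817, 0.1825, 0.0883], 0.83)]
rod_top [([0.5808, 0.1846, 0.1483], 0.7), ([0.5803, 0.189, -0.0011], 0.44)]
gauge [([0.3488, -0.1598, 0.0099], 0.82), ([0.5807, 0.1825, 0.0886], 0.55)]
rod_top [([0.4819, -0.3328, 0.0621], 0.58), ([0.5786, 0.1839, 0.1477], 0.42), ([0.3496, -0.1584, 0.0591], 0.38)]
```

View pics/e.png

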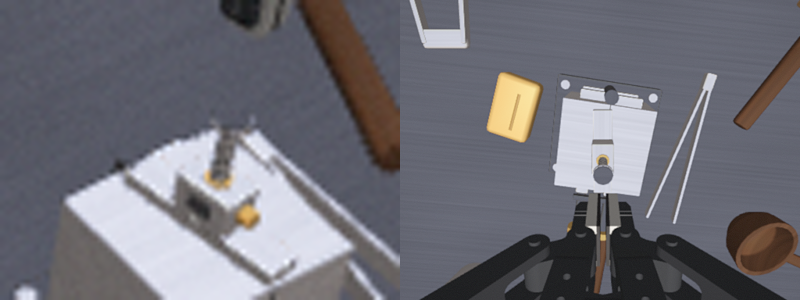

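The gauge stands flat on the mould, rod in the bore, released. The head is at full wrist pixel ≈(258.6,224).

Run:
```python
from h import *
w=np.load('w6.npz')
for z in (.15,.154): print(ray(258.2,223.5,w['K'],w['E'],z))
```

```text
[0.5785 0.1827 0.15  ]
[0.5768 0.1825 0.154 ]
```

>>> jog_arm(
  commands=[
    [0, -0.1, 0, -1.2, 0],
    [0, 0, 0, -1.2, 0],
    [0, 0, 0, -0.8, 0],
    [0, 0, 0, -0.3, 0],
    [0, 0, 0, 0, 0],
    [0, 0, 0, 0, 0],
    [0, 0, 0, 0, 0],
  ],
)

```text
t: 13.28
tcp_pos: [0.5779, 0.1848, 0.1621]
tool_rot: [-0.051, 0.999, 0.004, 0.0]
force: [0.6, -1.3, 0.3]
finger_gap: -0.0
```

>>> jog_arm(
  commands=[
    [0, 0, -0.08, -0.3, 0],
    [0, 0, 0, -0.2, 0],
    [0, 0, 0, -0.1, 0],
    [0, 0, 0, -0.1, 0],
    [0, 0, 0, -0.1, 0],
  ],
)

```text
t: 13.7
tcp_pos: [0.5793, 0.184, 0.1554]
tool_rot: [-0.051, 0.999, 0.004, 0.002]
force: [-0.4, -0.4, 0.4]
finger_gap: -0.0
```

>>> jog_arm(
  commands=[
    [0, 0, 0, -0.1, 0],
    [0, 0, 0, -0.1, 0],
    [0, 0, 0, -0.1, 0],
    [0, 0, 0, -0.1, 0],
  ],
)

```text
t: 14.03
tcp_pos: [0.5795, 0.1841, 0.1515]
tool_rot: [-0.051, 0.999, 0.004, 0.003]
force: [-0.9, -0.5, 3.3]
finger_gap: -0.001
```

>>> jog_arm(
  commands=[
    [0, -0.05, 0, -0.1, 0],
    [0, 0, 0, -0.1, 0],
  ],
)

```text
t: 14.2
tcp_pos: [0.5795, 0.1841, 0.1502]
tool_rot: [-0.051, 0.999, 0.004, 0.003]
force: [-1.0, -0.2, 3.2]
finger_gap: 0.002
```

>>> jog_arm(
  commands=[
    [0, 0, 0, -0.1, 0],
    [0, 0, 0, -0.1, 0],
  ],
)

```text
t: 14.37
tcp_pos: [0.5795, 0.1841, 0.1486]
tool_rot: [-0.051, 0.999, 0.004, 0.003]
force: [-0.7, 0.4, 3.0]
finger_gap: -0.002
```

>>> jog_arm(
  commands=[
    [0, 0, 0, -0.1, 0],
    [0, 0, 0, -0.1, 0],
    [0, 0, 0, -0.1, 0],
  ],
)

```text
t: 14.62
tcp_pos: [0.5795, 0.1841, 0.1458]
tool_rot: [-0.051, 0.999, 0.004, 0.004]
force: [-0.9, -0.3, 3.4]
finger_gap: -0.001
```

>>> jog_arm(
  commands=[
    [0, 0, 0, -0.1, 0],
    [0, 0, 0, -0.1, 0],
    [0, 0, 0, -0.1, 0],
  ],
)

```text
t: 14.87
tcp_pos: [0.5795, 0.1841, 0.1425]
tool_rot: [-0.051, 0.999, 0.004, 0.004]
force: [-0.8, -0.1, 3.4]
finger_gap: -0.002
```

>>> jog_arm(
  commands=[
    [0, 0, 0, -0.1, 0],
    [0, 0, 0, -0.1, 0],
  ],
)

```text
t: 15.03
tcp_pos: [0.5795, 0.1841, 0.1403]
tool_rot: [-0.051, 0.999, 0.004, 0.004]
force: [-0.8, -0.8, 8.5]
finger_gap: -0.001
```

>>> jog_arm(
  commands=[
    [0, 0, 0, -0.1, 0],
    [0, 0, 0, -0.1, 0],
  ],
)

```text
t: 15.2
tcp_pos: [0.5796, 0.1841, 0.14]
tool_rot: [-0.051, 0.999, 0.004, 0.004]
force: [-2.8, 0.1, 10.8]
finger_gap: 0.001
```

Bottomed at z≈0.140 (force stepped from 3.4 to 8.5 N). I ease off and hold lightly.

>>> jog_arm(
  commands=[
    [0, 0, 0, 0.02, 0],
  ],
)

```text
t: 15.28
tcp_pos: [0.5796, 0.1842, 0.1404]
tool_rot: [-0.051, 0.999, 0.004, 0.004]
force: [0.4, -0.1, 0.3]
finger_gap: 0.0
```

>>> jog_arm(
  commands=[
    [0, 0, 0, -0.04, 0],
    [0, 0, 0, -0.04, 0],
  ],
)

```text
t: 15.45
tcp_pos: [0.5798, 0.1841, 0.14]
tool_rot: [-0.051, 0.999, 0.004, 0.004]
force: [-1.8, -0.8, 9.1]
finger_gap: 0.003
```

>>> jog_arm(
  commands=[
    [0, 0, 0, -0.015, 0],
    [0, 0, 0, -0.015, 0],
  ],
)

```text
t: 15.62
tcp_pos: [0.5798, 0.1841, 0.1401]
tool_rot: [-0.051, 0.999, 0.004, 0.004]
force: [-1.7, -0.3, 4.8]
finger_gap: 0.003
```

Good: −0.15 mm per row holds about 5 N. I keep that for a second or more.

>>> jog_arm(
  commands=[
    [0, 0, 0, -0.015, 0],
    [0, 0, 0, -0.015, 0],
    [0, 0, 0, -0.015, 0],
    [0, 0, 0, -0.015, 0],
  ],
)

```text
t: 15.95
tcp_pos: [0.5798, 0.1841, 0.14]
tool_rot: [-0.052, 0.999, 0.004, 0.004]
force: [-1.1, 0.3, 5.8]
finger_gap: -0.003
```

>>> jog_arm(
  commands=[
    [0, 0, 0, -0.015, 0],
    [0, 0, 0, -0.015, 0],
    [0, 0, 0, -0.015, 0],
    [0, 0, 0, -0.015, 0],
    [0, 0, 0, -0.015, 0],
    [0, 0, 0, -0.015, 0],
  ],
)

```text
t: 16.45
tcp_pos: [0.5798, 0.1841, 0.14]
tool_rot: [-0.052, 0.999, 0.004, 0.004]
force: [-0.7, -0.9, 4.7]
finger_gap: -0.001
```

>>> jog_arm(
  commands=[
    [0, 0, 0, -0.02, 0],
    [0, 0, 0, -0.02, 0],
    [0, 0, 0, -0.02, 0],
    [0, 0, 0, -0.02, 0],
    [0, 0, 0, -0.02, 0],
    [0, 0, 0, -0.02, 0],
  ],
)

```text
t: 16.95
tcp_pos: [0.5798, 0.1841, 0.14]
tool_rot: [-0.052, 0.999, 0.004, 0.004]
force: [-2.3, -0.2, 5.4]
finger_gap: -0.002
```

>>> jog_arm(
  commands=[
    [0, 0, 0, 0.3, 0],
    [0, 0, 0, 1, 0],
    [0, 0, 0, 2.5, 0],
    [0, 0, 0, 2.5, 0],
    [0, 0, 0, 0, 0],
    [0, 0, 0, 0, 0],
    [0, 0, 0, 0, 0],
  ],
)

```text
t: 17.53
tcp_pos: [0.5786, 0.184, 0.2035]
tool_rot: [-0.051, 0.999, 0.004, 0.002]
force: [-0.5, -0.7, -0.4]
finger_gap: 0.008
```

Run:
```python
from h import *; from station import snapshot,manip,models; import cv2
s=manip.sense();print(s['t'],s['tcp_pos'],s['force'])
p=snapshot('wrist');a=snapshot('scene')
for q in (p,a):
  for k in ('gauge','rod_top','wax','tweezers','tin'): print(k,[(np.round(d['centre'],4).tolist(),round(d['score'],2)) for d in models.pinpoint(q,k)][:3])
f=lambda im,x,y,w,h:cv2.resize(im[y:y+h,x:x+w],(400,300),interpolation=cv2.INTER_CUBIC)
cv2.imwrite('pics/f.png',np.hstack([f(a['image'],300,115,80,60),f(p['image'],0,0,512,384)])[:,:,::-1])
```

```text
17.5333 [0.57860551 0.18403428 0.20353265] [-0.45458761 -0.68031957 -0.44004564]
gauge [([0.5798, 0.1833, 0.0892], 0.75)]
rod_top [([0.5796, 0.1871, 0.1401], 0.85), ([0.5813, 0.1838, 0.0897], 0.59)]
wax [([0.5768, 0.1862, 0.089], 0.73), ([0.5602, 0.0768, 0.0014], 0.64)]
tweezers [([0.5978, 0.2926, 0.0], 0.86)]
tin []
gauge [([0.4793, -0.3354, 0.0118], 0.84), ([0.579, 0.1849, 0.0922], 0.75), ([0.345, -0.1598, 0.0115], 0.75)]
rod_top [([0.483, -0.3312, 0.0587], 0.47), ([0.5801, 0.1826, 0.135], 0.38), ([0.3463, -0.1602, 0.0639], 0.37)]
wax [([0.5559, 0.0778, -0.0009], 0.92)]
tweezers [([0.5984, 0.2977, 0.0019], 0.61)]
tin [([0.6373, -0.1879, 0.0001], 0.6)]
```

View pics/f.png

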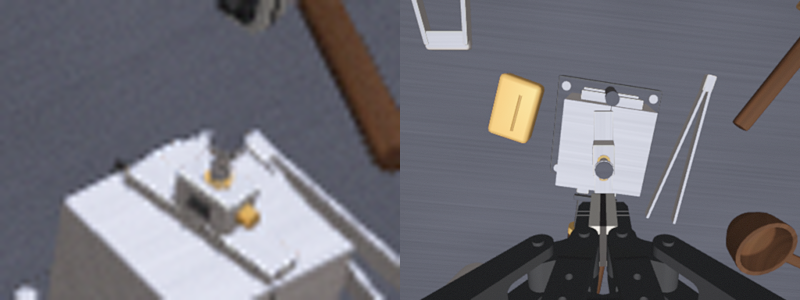

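The gauge still stands flat on the mould with its head lower, the fingers are clear above it, and nothing else has moved. I hand in.

```bash
python3 -c "
from station import workorder; print(workorder.sign_off())"
```

```text
the job is handed in; nothing more can be done
None
```

I moved the full-size gauge from the wooden stand to the stopper mould and pressed its rod onto the knock-out pin. It is left standing there, and I handed the job in at about 17.6 s; no verdict is reported.

- **Placing:** the rod went into the bore without side force. After release the bridge looked flat on the top face in the scene and wrist pictures.
- **Pressing:** the rod slid at about 3.3 N. It then stopped hard with its head about 52 mm above the mould's top face, so the tip is about 30 mm down the bore.
- **Force peak:** on reaching the stop the force briefly read 10.8 N, below the 12 N at which the pin slides. I eased off, then one trial push read 9.1 N.
- **Hold:** I held about 5 N for 1.3 s, and the tool height stayed at 0.140 m throughout. I could not see the pin itself. The tool height fell only about 0.3 mm after the stop was first felt.
- **Last checks:** the networks put the gauge within about 3 mm of my measured bore position, with its underside at 0.089 to 0.092 m. The 0.092 m, from the scene camera, is 4 mm above the top face, but about the networks' own error. Their rod-top estimates were 0.140 m (wrist) and 0.135 m (scene). The scene value disagrees with the tool height by 5 mm, slightly more than their stated accuracy.
- **Bystanders:** the wax, tweezers and tin were found where they were at the start. One wax report in the last wrist picture lay on the gauge itself, and I took it as a misdetection.

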